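# Pack the second rosette and close its box

### The job

Pack the low carved rosette that is lying on the bench into the empty compartment of the wooden box, flat on the floor with its carved face up, next to the one already packed. Then put the lid on so that it sits flat on the rim with its battens inside the box. The tall finial does not fit under the lid: leave it standing where it is.

Things in the scene. Friction and masses are not known exactly. Their poses are not given: they have to be found in the camera images.
- rosette: Low round carved rosette, loose: dark red-brown disc 50 mm in diameter, upright sides 30 mm high, gilded petals on top, 36 mm high in all, about 50 g. It lies face up on the bench among other ornaments. Origin: centre of its underside, z up. (Its twin, already packed in the box, is not this one.)
- box: Open plywood box, fixed: outside 180 (x) x 154 (y) x 62 mm high, walls and floor 7 mm. A divider along y, 6 mm thick, 38 mm high above the floor, makes two compartments of 80 (x) x 140 (y): the +x one already holds a rosette; the -x one (centre x = -43 mm, y = 0) is empty. Origin: centre of the underside, z up; inner floor z = 7, rim z = 62 mm. Turned up to 23 degrees.
- lid: Loose lid, 220 g, right way up on the bench: board 200 (x) x 174 (y), z = 8 to 16 mm; under it a frame of battens 136 (x) x 110 (y), z = 0 to 8, that drops into the box's 166 x 140 mouth; on top, central, a bar handle 80 (x) x 20 (y), z = 16 to 46. Origin: centre of the battens' underside, z up. Closed: x along the box's x, either way round, origin 54 mm above the box's.
- finial: Tall turned finial, loose, standing: round red-brown foot 50 mm in diameter and 20 mm high, above it a waist and a gilded bulb up to 42 mm in diameter; 85 mm high in all, too tall for the box. Origin: centre of its underside, z up. Not to be moved.
Not all that is in view belongs to the job. What is shaped like the rosette but turquoise is not meant.

How it is judged:
On the way:
1. The rosette lies flat, face up, on the floor of the empty compartment, let go, with the lid not yet on (x of rosette in the frame of box between -0.066 and -0.02 m and y of rosette in the frame of box between -0.052 and 0.052 m and z of rosette in the frame of box below 0.012 m and angle between rosette's own z axis and vertical below 0.15 rad and contact force between rosette and the fingers below 0.1 N and horizontal distance between lid and box above 0.1 m), for 0.2 s.
At the end, for the whole second after the job is handed in: Rosette flat (8 degrees), face up, on the floor of the compartment that was empty; lid flat on the rim (3.5 mm of closed height, 1.7 degrees of level), within 24 mm of the box centre and 17 degrees of its long side; both at rest; finial within 30 mm of where it stood (x of rosette in the frame of box between -0.066 and -0.02 m and y of rosette in the frame of box between -0.052 and 0.052 m and z of rosette in the frame of box below 0.012 m and angle between rosette's own z axis and vertical below 0.15 rad and z of lid in the frame of box between 0.05 and 0.0575 m and angle between lid's own z axis and vertical below 0.03 rad and horizontal distance between lid and box below 0.024 m and angle between the x axis of lid and the x axis of box, either way round below 0.3 rad and linear speed of each of rosette, lid below 0.02 m/s and distance of finial from where it was at the start of the episode below 0.03 m); the robot touches nothing.
It fails at once if the tall finial is shifted by more than 30 mm or knocked over (distance of finial from where it was at the start of the episode above 0.03 m or angle between finial's own z axis and vertical above 0.4 rad).
It also fails if it takes over 54 s, if anything falls off the work surface, if the arm or the gripper's body presses on something with over 40 N, if the wrist force passes 120 N, or if a joint passes its speed limit or range.

### The arm

A 6-joint arm with a two-finger parallel gripper is mounted at the origin on the work surface. World frame = base frame: x ahead of the robot, y to its left, z up, the work surface at z = 0. Lengths are in m, angles in rad, forces in N, time in s.
With the tool pointing down it reaches from about 0.3 to 0.775 m from the base axis. Payload 14.6 kg.
Tool frame: the origin (TCP) lies midway between the tips of the shut fingers; the grasp point (between the pads) lies 19 mm behind it; z points along the fingers, y is the line along which they close (so a half turn about z gives the same grasp; the last joint's range is limited). The gripper opens to 94 mm and grips with 3 to 60 N. Pads are 16 mm wide; open, the fingers measure 119 mm over their backs; the gripper's body (75 mm by 177 mm) begins 78 mm behind the grasp point.
Start: joints at [-1.405, 0.3, 1.521, -0, 1.321, -0.067], TCP at [0.127, -0.535, 0.205] pointing down, gripper open.
Joint ranges: [-3.03, 3.03], [-0.79, 2.21], [0.23, 2.52], [-1.04, 4.18], [0, 3.07], [-2.55, 2.55]. Speed limits (rad/s): [2.22, 2.22, 2.57, 3.14, 3.14, 3.14].

### API

Orientations are given as a 3x3 rotation matrix whose columns are the frame's x, y, z axes.
In Python, from plant import env gives the robot as it stands.
- The arm moves only by the tool step_arm, never from a script. Its argument "targets" is a list of rows, each an object with "slide": the shift along the tool's x, y, z each as a share of 0.75 m, from -1 to 1, a list of three; "rot": the turn, a rotation vector about the tool's x, y, z each as a share of 45 degrees, from -1 to 1, a list of three. A call has 1 to 10 rows; each row is the pose to reach, as a shift and turn from the pose commanded when the call began, along the tool's axes at that moment; what a row does not reach only later rows make up. A row lasts 1/8 s, in which the tool goes at most 62.5 mm and 10.7 degrees, less where a joint would pass 70% of its speed; a pose out of reach is approached as far as the arm can. A call with a number of a shift or a turn outside -1 to 1 is refused whole. A call with a gripper value outside its range is refused whole. "fingers" is the closure, from -1 (fully open) to 1 (shut), set as the call begins (left out, the last holds). The fingers move at their own pace and stop on an object; "force" is the grip in N (left out, the last holds). Time passes only in rows, so rows that repeat a pose let the fingers close. It gives the time, the measured TCP pose, the force, the opening and the grip force at its end, in the units of the state.
- env.observe(): the state, without advancing time (a new reading comes with each control period).
- env.capture(name): name is "scene" or "top" or "wrist"; returns a dict with "image" (420x560x3 uint8, red, green, blue), "fx", "fy", "cx", "cy" (pixels), "R" (3x3) and "t" (3): a world point X has camera coordinates R X + t. Camera axes: x right, y down, z forward; pixel columns grow to the right and rows downward; lengths in m; the calibration is good to about 2 mm. A picture is of the moment at which its call begins. There is no depth.
- env.hand_in(): hands the job in; it is judged then, once.
The state is a dict: "time": time; "joints": joint angles; "joint_vel": joint speeds; "effort": joint torques, N m; "tcp_pos": TCP position; "orientation": TCP orientation; "wrist_force": force on the tool from outside, world axes, zero at the start; "torque": the same for the moment, N m; "finger_gap": finger opening in m; "finger_force": force on a finger pad.
Only numpy, scipy, OpenCV 4.12 (cv2) and the standard library are available. Lean on these libraries where they do the work, as an engineer would, in place of code of your own. Each camera call takes 0.05 s, during which the arm holds its last target. There are 200 camera calls.

## Working session

There is one attempt and no reset: what is moved stays moved. The work goes in short steps, Python scripts to look and compute and a tool call to move; the robot and the scene stay as the last step left them, time stands still between calls to the robot, and variables do not carry over. Pictures are saved under pics/ and viewed, at most 10 in all, crops included, and the job is handed in when it is done.

Besides the shell and the picture viewer there is one more tool, called after "Call:" as name(argument=value, ...), one argument or row to a line, values as JSON. step_arm: Moves the arm, as the interface text tells. Its arguments: {"type":"object","properties":{"targets":{"type":"array"},"fingers":{"type":"number"},"force":{"type":"number"}},"required":["targets"]}

```bash
mkdir -p pics; ls
cat > h.py <<'E'
import numpy as np, cv2
from plant import env
def save(n,f):
    c=env.capture(n); cv2.imwrite('pics/'+f+'.png',c['image'][:,:,::-1]); np.savez('pics/'+f+'.npz',**c); return c
def ray(c,u,v,z):
    R=np.array(c['R']);t=np.array(c['t']);o=-R.T@t
    d=R.T@np.array([(u-c['cx'])/c['fx'],(v-c['cy'])/c['fy'],1.]); return o+d*(z-o[2])/d[2]
def proj(c,X):
    p=np.array(c['R'])@np.array(X)+np.array(c['t']); return c['fx']*p[0]/p[2]+c['cx'],c['fy']*p[1]/p[2]+c['cy']
E
python3 - <<'E'
from h import *
a=save('top','top0');b=save('scene','scene0')
print(-np.array(a['R']).T@a['t'],a['R'],a['fx'])
s=env.observe();print(s['orientation'],s['tcp_pos'],s['time'],s['finger_gap'])
E
```

```text
pics
[ 0.40182632 -0.02478261  1.05767214] [[-0.01258449 -0.9997145   0.02031107]
 [-0.98755041  0.00924098 -0.15703118]
 [ 0.15679866 -0.02203436 -0.98738476]] 424.27594665182903
[[ 9.73036975e-01  2.30649123e-01 -1.67792623e-04]
 [ 2.30649174e-01 -9.73036464e-01  9.99069357e-04]
 [ 6.71661299e-05 -1.01083265e-03 -9.99999487e-01]] [ 0.12682265 -0.53493213  0.20495451] 0.1 0.09430162983481072
```

View pics/top0.png

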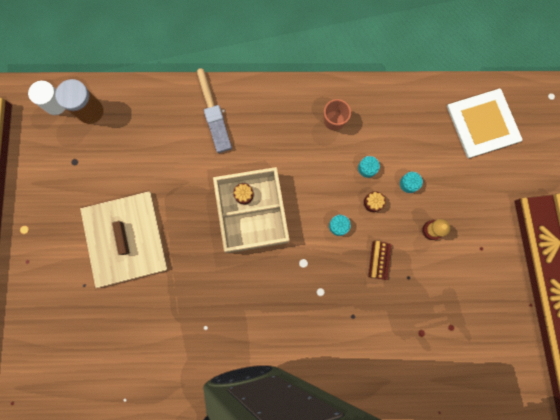

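View pics/scene0.png

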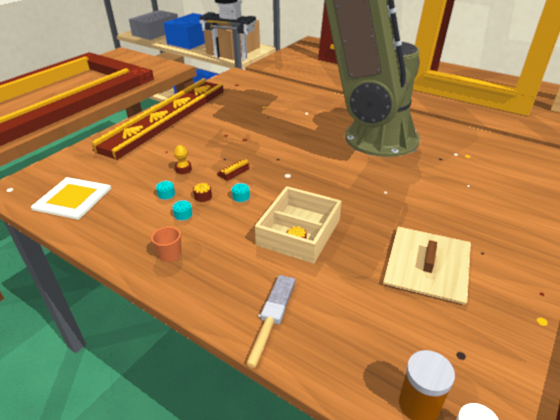

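The top view shows these candidates:
- red-brown disc with gilded petals on the bench at (375,202): this fits the description and is the target
- its twin inside the box at (243,193): already packed, so not meant
- turquoise look-alikes at (370,166), (412,182) and (340,225): wrong colour
- finial at (437,229), with its foot near (430,231): tall, leave alone
- carved strip at (380,260): not round

The box is at about (251,210) with its empty compartment on the lower side, and the lid is at (123,240). I'll confirm with a crop and measure.

Run:
```python
from h import *
a=dict(np.load('pics/top0.npz'));b=dict(np.load('pics/scene0.npz'))
im=a['image'];cv2.imwrite('pics/crop0.png',cv2.resize(im[140:290,320:470,::-1],(600,600),interpolation=cv2.INTER_CUBIC))
hsv=cv2.cvtColor(im,cv2.COLOR_RGB2HSV)
gold=cv2.inRange(hsv,(12,150,120),(28,255,255))
def blob(m,x0,x1,y0,y1):
    mm=np.zeros_like(m);mm[y0:y1,x0:x1]=m[y0:y1,x0:x1];M=cv2.moments(mm,True);return M['m10']/M['m00'],M['m01']/M['m00'],M['m00']
# petals vs bench: wood is less bright; restrict window
for n,w in dict(ros=(363,388,190,214),twin=(231,256,182,205)).items():
    u,v,k=blob(cv2.inRange(hsv,(12,170,170),(28,255,255)),*w);print(n,u,v,k,ray(a,u,v,.034 if n=='ros' else .041))
tq=cv2.inRange(hsv,(80,100,80),(100,255,255))
for w in [(355,385,150,182),(398,428,168,196),(325,355,210,240)]:
    u,v,k=blob(tq,*w);print('tq',u,v,k,ray(a,u,v,.03))
# pale wood: lid & box
pale=cv2.inRange(hsv,(14,40,130),(30,140,255))
for n,w,z in (('box',(200,300,155,265),.062),('lid',(70,180,180,300),.016)):
    mm=np.zeros_like(pale);mm[w[2]:w[3],w[0]:w[1]]=pale[w[2]:w[3],w[0]:w[1]]
    mm=cv2.morphologyEx(mm,cv2.MORPH_OPEN,np.ones((2,2)))
    c=max(cv2.findContours(mm,0,2)[0],key=cv2.contourArea)
    P=np.array([ray(a,*p[0],z)[:2] for p in c],np.float32)
    print(n,cv2.boundingRect(c),cv2.minAreaRect(P),cv2.boxPoints(cv2.minAreaRect(P)).round(3).tolist())
for n,p in dict(finfoot=(431,231)).items(): print(n,ray(a,*p,.02))
```

```text
Traceback (most recent call last):
ZeroDivisionError: float division by zero
```

View pics/crop0.png

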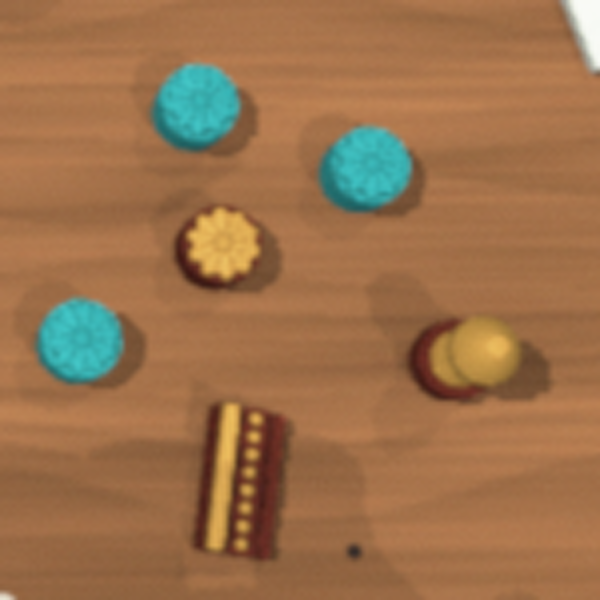

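The crop confirms it: the gilded, red-brown rosette is at crop (223,243), which is top pixel (375.8,200.8). The two nearest turquoise discs are at crop (197,105) and (370,165), and the finial is at (470,355).

Run:
```python
from h import *
a=dict(np.load('pics/top0.npz'))
im=a['image'];hsv=cv2.cvtColor(im,cv2.COLOR_RGB2HSV)
print(hsv[201,376],hsv[193,243],hsv[240,100],hsv[175,222])
print('ros',ray(a,375.8,200.8,.034),'twin',ray(a,243,193,.041),'fin foot',ray(a,320+447/4,140+358/4,.015))
for p in [(197,105),(370,165),(80,338)]: print('tq',ray(a,320+p[0]/4,140+p[1]/4,.032))
pale=cv2.inRange(hsv,(15,30,120),(35,150,255))
for n,w,z in (('box',(200,300,155,265),.062),('lid',(70,180,180,300),.016)):
    mm=np.zeros_like(pale);mm[w[2]:w[3],w[0]:w[1]]=pale[w[2]:w[3],w[0]:w[1]]
    mm=cv2.morphologyEx(mm,cv2.MORPH_OPEN,np.ones((2,2)))
    cs=cv2.findContours(mm,0,2)[0]
    c=max(cs,key=cv2.contourArea)
    P=np.array([ray(a,*p[0],z)[:2] for p in c],np.float32);r=cv2.minAreaRect(P)
    print(n,cv2.contourArea(c),r,cv2.boxPoints(r).round(3).tolist())
m=cv2.inRange(hsv,(0,0,0),(180,255,90))[215:260,105:140]
c=max(cv2.findContours(m,0,2)[0],key=cv2.contourArea)
P=np.array([ray(a,p[0][0]+105,p[0][1]+215,.046)[:2] for p in c],np.float32);print('handle',cv2.minAreaRect(P))
```

```text
[ 19 158 219] [ 19 160 218] [ 21  83 228] [ 15 116 198]
ros [ 0.58977122 -0.27669347  0.034     ] twin [0.61069332 0.04959051 0.041     ] fin foot [ 0.51938059 -0.41794078  0.015     ]
tq [ 0.6781278  -0.26486183  0.032     ]
tq [ 0.63885632 -0.37142742  0.032     ]
tq [ 0.53205358 -0.18652324  0.032     ]
box 4959.0 ((0.5657481551170349, 0.027839437127113342), (0.18570122122764587, 0.15822601318359375), 8.979364395141602) [[0.4620000123977661, 0.09099999815225601], [0.4860000014305115, -0.06499999761581421], [0.6700000166893005, -0.035999998450279236], [0.6449999809265137, 0.11999999731779099]]
lid 5917.5 ((0.5026293992996216, 0.3411049544811249), (0.20372644066810608, 0.1779041588306427), 13.730454444885254) [[0.382999986410141, 0.40299999713897705], [0.42500001192092896, 0.23100000619888306], [0.6230000257492065, 0.27900001406669617], [0.5799999833106995, 0.4519999921321869]]
handle ((0.5045318007469177, 0.3309341073036194), (0.07616739720106125, 0.014826689846813679), 6.850209712982178)
```

Call:
step_arm(
  targets=[
    {"slide":[0.68,-0.192,0],"rot":[0,0,0]},
    {"slide":[0.68,-0.192,0],"rot":[0,0,0]},
    {"slide":[0.68,-0.192,0],"rot":[0,0,0]},
    {"slide":[0.68,-0.192,0],"rot":[0,0,0]},
    {"slide":[0.68,-0.192,0],"rot":[0,0,0]},
    {"slide":[0.68,-0.192,0],"rot":[0,0,0]},
    {"slide":[0.68,-0.192,0],"rot":[0,0,0]},
    {"slide":[0.68,-0.192,0],"rot":[0,0,0]},
    {"slide":[0.68,-0.192,0],"rot":[0,0,0]},
    {"slide":[0.68,-0.192,0],"rot":[0,0,0]},
  ],
  fingers=-1,
  force=15,
)

```text
time: 1.35
tcp_pos: [0.5909, -0.276, 0.2043]
orientation: [[0.972, 0.233, -0.001], [0.233, -0.972, 0.001], [-0.001, -0.001, -1.0]]
wrist_force: [-0.2, -0.7, 0.6]
finger_gap: 0.0939
finger_force: 0.0
```

Run:
```python
from h import *
w=save('wrist','w1')
s=env.observe();print(s['tcp_pos'],s['time'],s['orientation'].round(3) if hasattr(s['orientation'],'round') else s['orientation'])
print(proj(w,[.59,-.277,.034]), proj(w,s['tcp_pos']))
```

```text
[ 0.58987343 -0.27700538  0.20463637] 1.4 [[ 0.973  0.232 -0.001]
 [ 0.232 -0.973  0.   ]
 [-0.001 -0.001 -1.   ]]
(np.float64(273.5812865405238), np.float64(195.50056399097014)) (np.float64(273.21477211805166), np.float64(256.4668278130723))
```

View pics/w1.png

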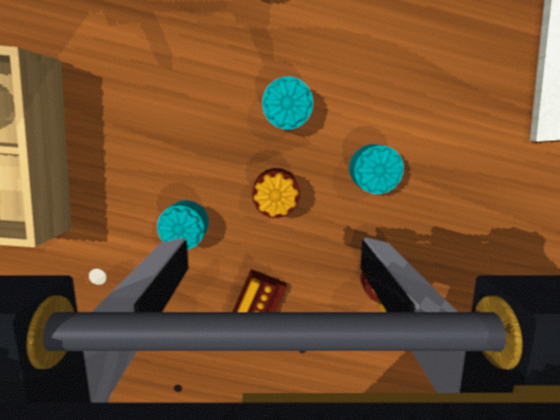

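The wrist view shows the rosette's petals centred at (276,193), within 2 mm of the prediction at (274,195). It lies between the fingers, and the turquoise discs at (183,226), (377,169) and (288,103) are clear.

Call:
step_arm(
  targets=[
    {"slide":[0.001,0.001,0.08],"rot":[0,0,0]},
    {"slide":[0.001,0.001,0.16],"rot":[0,0,0]},
    {"slide":[0.001,0.001,0.21],"rot":[0,0,0]},
    {"slide":[0.001,0.001,0.245],"rot":[0,0,0]},
    {"slide":[0.001,0.001,0.262],"rot":[0,0,0]},
    {"slide":[0.001,0.001,0.262],"rot":[0,0,0]},
  ],
)

```text
time: 2.15
tcp_pos: [0.5902, -0.2784, 0.0089]
orientation: [[0.973, 0.23, -0.001], [0.23, -0.973, 0.0], [-0.001, -0.0, -1.0]]
wrist_force: [0.1, 0.1, -0.2]
finger_gap: 0.0937
finger_force: 0.0
```

Call:
step_arm(
  targets=[
    {"slide":[0,0,0],"rot":[0,0,0]},
    {"slide":[0,0,0],"rot":[0,0,0]},
    {"slide":[0,0,0],"rot":[0,0,0]},
    {"slide":[0,0,0],"rot":[0,0,0]},
    {"slide":[0,0,0],"rot":[0,0,0]},
    {"slide":[0,0,0],"rot":[0,0,0]},
    {"slide":[0,0,0],"rot":[0,0,0]},
    {"slide":[0,0,0],"rot":[0,0,0]},
  ],
  fingers=1,
  force=15,
)

```text
time: 3.15
tcp_pos: [0.5909, -0.2779, 0.009]
orientation: [[0.973, 0.231, 0.0], [0.231, -0.973, 0.0], [0.0, -0.0, -1.0]]
wrist_force: [-1.2, 0.9, 2.0]
finger_gap: 0.0495
finger_force: 15.0
```

Call:
step_arm(
  targets=[
    {"slide":[0,0,-0.06],"rot":[0,0,0]},
    {"slide":[0,0,-0.14],"rot":[0,0,0]},
    {"slide":[0,0,-0.2],"rot":[0,0,0]},
    {"slide":[0.002,-0.08,-0.2],"rot":[0,0,0.03]},
    {"slide":[0.003,-0.16,-0.2],"rot":[0,0,0.06]},
    {"slide":[0.004,-0.24,-0.2],"rot":[0,0,0.095]},
    {"slide":[0.005,-0.32,-0.2],"rot":[0,0,0.095]},
    {"slide":[0.005,-0.38,-0.2],"rot":[0,0,0.095]},
    {"slide":[0.005,-0.408,-0.2],"rot":[0,0,0.095]},
    {"slide":[0.005,-0.408,-0.2],"rot":[0,0,0.095]},
  ],
)

```text
time: 4.4
tcp_pos: [0.5236, 0.0217, 0.159]
orientation: [[0.987, 0.16, 0.0], [0.16, -0.987, -0.0], [0.0, 0.0, -1.0]]
wrist_force: [-0.3, 0.2, -0.5]
finger_gap: 0.0497
finger_force: 15.0
```

Run:
```python
from h import *
w=save('wrist','w2')
s=env.observe();print(s['tcp_pos'],s['finger_gap'],s['finger_force'])
c,sn=np.cos(np.radians(9)),np.sin(np.radians(9))
for x in(-.09,-.083,-.003,.09):
  for y in(-.077,.077): print(x,y,np.round(proj(w,[.566+c*x-sn*y,.028+sn*x+c*y,.062 if abs(x)>.05 else .045])))
```

```text
[0.52386126 0.02078746 0.15897733] 0.04975736246607151 14.999930709600449
-0.09 -0.077 [364. 267.]
-0.09 0.077 [181. 266.]
-0.083 -0.077 [365. 259.]
-0.083 0.077 [181. 258.]
-0.003 -0.077 [366. 161.]
-0.003 0.077 [180. 160.]
0.09 -0.077 [380.  33.]
0.09 0.077 [167.  32.]
```

View pics/w2.png

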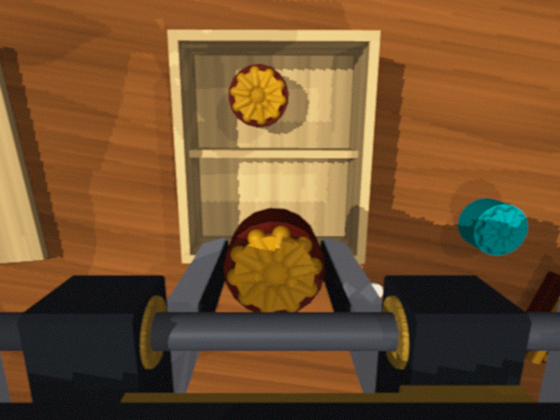

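The wrist view shows the box rim corners at (168,32), (380,32) and (182,263), all within about 3 px of the prediction. The divider is at row 155 and the twin at (258,95). The rosette is held over the empty compartment at (275,262).

Call:
step_arm(
  targets=[
    {"slide":[0,0,0.06],"rot":[0,0,0]},
    {"slide":[0,0,0.11],"rot":[0,0,0]},
    {"slide":[0,0,0.15],"rot":[0,0,0]},
    {"slide":[0,0,0.175],"rot":[0,0,0]},
    {"slide":[0,0,0.184],"rot":[0,0,0]},
    {"slide":[0,0,0.189],"rot":[0,0,0]},
    {"slide":[0,0,0.189],"rot":[0,0,0]},
    {"slide":[0,0,0.189],"rot":[0,0,0]},
  ],
)

```text
time: 5.45
tcp_pos: [0.5242, 0.0206, 0.0178]
orientation: [[0.988, 0.157, 0.001], [0.157, -0.988, -0.0], [0.001, 0.0, -1.0]]
wrist_force: [0.3, -0.6, -1.3]
finger_gap: 0.0497
finger_force: 15.0
```

Call:
step_arm(
  targets=[
    {"slide":[0,0,0],"rot":[0,0,0]},
    {"slide":[0,0,0],"rot":[0,0,0]},
    {"slide":[0,0,0],"rot":[0,0,0]},
    {"slide":[0,0,0],"rot":[0,0,0]},
    {"slide":[0,0,0],"rot":[0,0,0]},
    {"slide":[0,0,0],"rot":[0,0,0]},
  ],
  fingers=-0.5,
)

```text
time: 6.2
tcp_pos: [0.5239, 0.0207, 0.0172]
orientation: [[0.988, 0.158, -0.0], [0.158, -0.988, 0.0], [-0.0, -0.0, -1.0]]
wrist_force: [-0.4, -0.7, -0.2]
finger_gap: 0.0708
finger_force: 0.0
```

Call:
step_arm(
  targets=[
    {"slide":[0,0,-0.04],"rot":[0,0,0]},
    {"slide":[0,0,-0.12],"rot":[0,0,0]},
    {"slide":[0,0,-0.2],"rot":[0,0,0]},
    {"slide":[0,0,-0.267],"rot":[0,0,0]},
    {"slide":[0.008,-0.08,-0.267],"rot":[0,0,-0.1]},
    {"slide":[0.016,-0.16,-0.267],"rot":[0,0,-0.1]},
    {"slide":[0.024,-0.24,-0.267],"rot":[0,0,-0.1]},
    {"slide":[0.032,-0.32,-0.267],"rot":[0,0,-0.1]},
    {"slide":[0.04,-0.4,-0.267],"rot":[0,0,-0.1]},
    {"slide":[0.04,-0.426,-0.267],"rot":[0,0,-0.1]},
  ],
  fingers=-0.5,
)

```text
time: 7.45
tcp_pos: [0.5022, 0.3436, 0.2169]
orientation: [[0.971, 0.237, -0.001], [0.237, -0.971, -0.0], [-0.001, -0.0, -1.0]]
wrist_force: [-0.3, -0.9, -0.2]
finger_gap: 0.0705
finger_force: 0.0
```

Call:
step_arm(
  targets=[
    {"slide":[0,0,0],"rot":[0,0,0]},
    {"slide":[0,0,0],"rot":[0,0,0]},
  ],
  fingers=-0.5,
)

```text
time: 7.7
tcp_pos: [0.5036, 0.3395, 0.2176]
orientation: [[0.972, 0.233, 0.0], [0.233, -0.972, -0.0], [-0.0, 0.0, -1.0]]
wrist_force: [1.0, -0.1, 0.8]
finger_gap: 0.0705
finger_force: 0.0
```

Run:
```python
from h import *
w=save('wrist','w3');a=save('top','top3')
cv2.imwrite('pics/both.png',np.hstack([cv2.resize(w['image'],(400,300)),cv2.resize(a['image'][160:265,200:340],(400,300),interpolation=cv2.INTER_CUBIC)])[:,:,::-1])
s=env.observe();print(s['tcp_pos'],s['orientation'])
hsv=cv2.cvtColor(w['image'],cv2.COLOR_RGB2HSV);p=cv2.inRange(hsv,(15,30,120),(35,150,255))
c=max(cv2.findContours(p,0,2)[0],key=cv2.contourArea);print('pale',cv2.boundingRect(c))
for q in ((.038,.008),(-.038,.008),(.038,-.008),(-.038,-.008)):
  t=np.radians(13.7);print(np.round(proj(w,[.503+np.cos(t)*q[0]-np.sin(t)*q[1],.341+np.sin(t)*q[0]+np.cos(t)*q[1],.046])))
```

```text
[0.50368357 0.33949957 0.21775277] [[ 9.72515886e-01  2.32836276e-01  3.47516195e-04]
 [ 2.32836278e-01 -9.72515947e-01  3.56747728e-05]
 [ 3.46271423e-04  4.62200941e-05 -9.99999939e-01]]
pale (186, 91, 168, 182)
[263. 157.]
[264. 230.]
[279. 157.]
[279. 230.]
```

View pics/both.png

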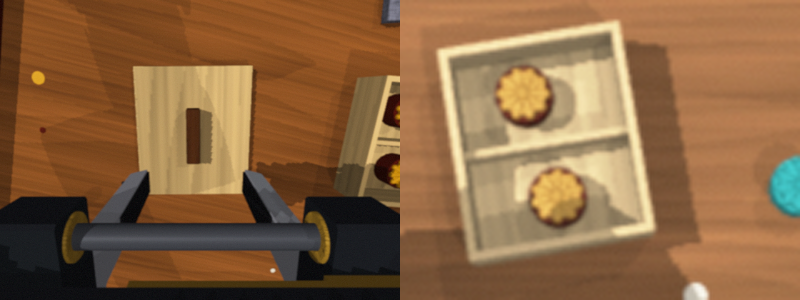

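View pics/w3.png

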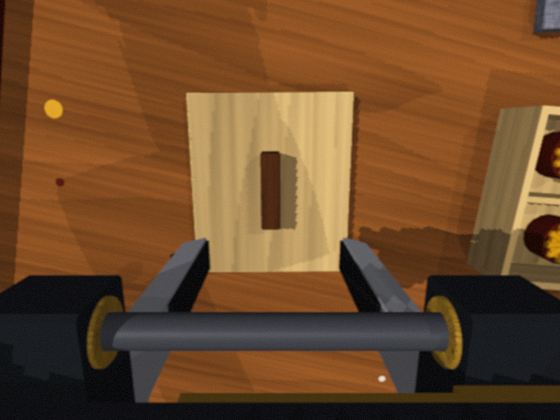

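The right panel shows the rosette flat and face up in the empty compartment, below the twin. In the wrist view the lid handle spans columns 261–280 and rows 151–230, centred at (270,190), about 3 mm beyond the prediction along tool x. The lid is aligned with the tool.

Call:
step_arm(
  targets=[
    {"slide":[0.004,-0.0026,0.07],"rot":[0,0,0]},
    {"slide":[0.004,-0.0026,0.14],"rot":[0,0,0]},
    {"slide":[0.004,-0.0026,0.2],"rot":[0,0,0]},
    {"slide":[0.004,-0.0026,0.24],"rot":[0,0,0]},
    {"slide":[0.004,-0.0026,0.262],"rot":[0,0,0]},
    {"slide":[0.004,-0.0026,0.262],"rot":[0,0,0]},
  ],
)

```text
time: 8.55
tcp_pos: [0.5057, 0.3429, 0.0207]
orientation: [[0.972, 0.234, -0.001], [0.234, -0.972, -0.001], [-0.001, 0.0, -1.0]]
wrist_force: [0.8, 1.3, -0.4]
finger_gap: 0.0704
finger_force: 0.0
```

Call:
step_arm(
  targets=[
    {"slide":[0,0,0],"rot":[0,0,0]},
    {"slide":[0,0,0],"rot":[0,0,0]},
    {"slide":[0,0,0],"rot":[0,0,0]},
    {"slide":[0,0,0],"rot":[0,0,0]},
    {"slide":[0,0,0],"rot":[0,0,0]},
    {"slide":[0,0,0],"rot":[0,0,0]},
    {"slide":[0,0,0],"rot":[0,0,0]},
    {"slide":[0,0,0],"rot":[0,0,0]},
  ],
  fingers=1,
  force=40,
)

```text
time: 9.55
tcp_pos: [0.5056, 0.3436, 0.021]
orientation: [[0.972, 0.235, 0.0], [0.235, -0.972, 0.0], [0.0, -0.0, -1.0]]
wrist_force: [-0.1, -0.8, 0.9]
finger_gap: 0.0199
finger_force: 40.0
```

Call:
step_arm(
  targets=[
    {"slide":[0,0,-0.05],"rot":[0,0,0]},
    {"slide":[0,0,-0.12],"rot":[0,0,0]},
    {"slide":[0,0,-0.19],"rot":[0,0,0]},
    {"slide":[0,0.02,-0.24],"rot":[0,0,0]},
    {"slide":[-0.004,0.08,-0.24],"rot":[0,0,0.02]},
    {"slide":[-0.008,0.14,-0.24],"rot":[0,0,0.04]},
    {"slide":[-0.012,0.2,-0.24],"rot":[0,0,0.06]},
    {"slide":[-0.014,0.26,-0.24],"rot":[0,0,0.08]},
    {"slide":[-0.016,0.32,-0.24],"rot":[0,0,0.102]},
    {"slide":[-0.019,0.37,-0.24],"rot":[0,0,0.102]},
  ],
)

```text
time: 10.8
tcp_pos: [0.5569, 0.0687, 0.2007]
orientation: [[0.988, 0.155, -0.001], [0.155, -0.988, -0.0], [-0.001, -0.0, -1.0]]
wrist_force: [0.3, 0.2, -1.1]
finger_gap: 0.0197
finger_force: 40.0
```

Run:
```python
from h import *
s=env.observe();p=np.array(s['tcp_pos']);R=np.array(s['orientation']);print(p,R,s['finger_gap'],s['wrist_force'])
print('commanded-frame slide share to box (approx)',R.T@(np.array([.567,.028,.201])-p)/.75)
```

```text
[0.55685283 0.06871592 0.20067685] [[ 9.87896192e-01  1.55115555e-01 -5.27696873e-04]
 [ 1.55115537e-01 -9.87896333e-01 -7.48114232e-05]
 [-5.32914221e-04 -7.94806367e-06 -9.99999858e-01]] 0.019656904307808643 [ 0.2541616   0.17030702 -1.08505221]
commanded-frame slide share to box (approx) [ 0.00494467  0.05572945 -0.00043394]
```

Call:
step_arm(
  targets=[
    {"slide":[0.003,0.03,0],"rot":[0,0,0]},
    {"slide":[0.005,0.056,0],"rot":[0,0,0]},
    {"slide":[0.005,0.056,0.05],"rot":[0,0,0]},
    {"slide":[0.005,0.056,0.1],"rot":[0,0,0]},
    {"slide":[0.005,0.056,0.13],"rot":[0,0,0]},
    {"slide":[0.005,0.056,0.13],"rot":[0,0,0]},
  ],
)

```text
time: 11.55
tcp_pos: [0.5663, 0.0296, 0.102]
orientation: [[0.988, 0.156, -0.003], [0.156, -0.988, 0.0], [-0.003, -0.001, -1.0]]
wrist_force: [-0.0, 0.4, -1.5]
finger_gap: 0.0199
finger_force: 40.0
```

Run:
```python
from h import *
w=save('scene','s4');cv2.imwrite('pics/s4c.png',cv2.resize(w['image'][130:290,200:400,::-1],(750,600)))
s=env.observe();print(s['tcp_pos'],s['wrist_force'])
```

```text
[0.56704466 0.02957345 0.1034854 ] [ 0.24865761 -1.01603534 -1.20735434]
```

View pics/s4c.png

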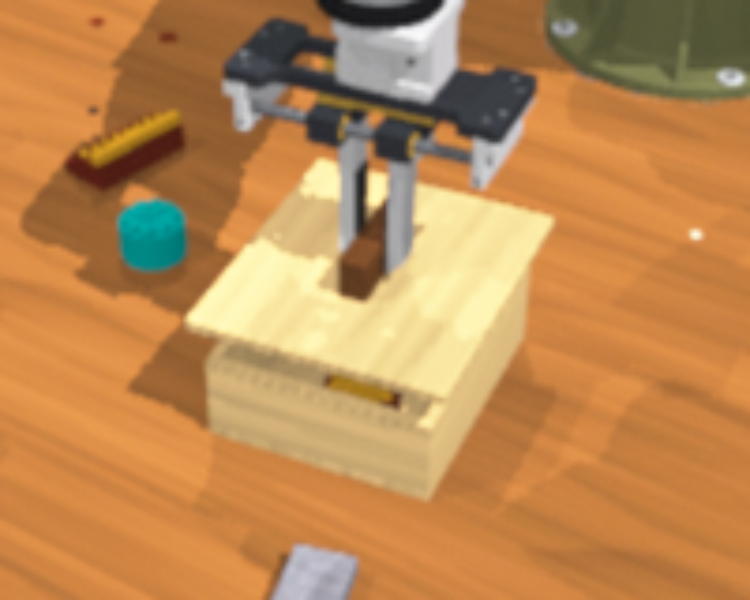

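The crop shows the lid hanging level and square above the box, centred over it and roughly 28 mm above its closed height. I'll lower it gently.

Call:
step_arm(
  targets=[
    {"slide":[0,0,0.015],"rot":[0,0,0]},
    {"slide":[0,0,0.025],"rot":[0,0,0]},
    {"slide":[0,0,0.031],"rot":[0,0,0]},
    {"slide":[0,0,0.035],"rot":[0,0,0]},
    {"slide":[0,0,0.037],"rot":[0,0,0]},
    {"slide":[0,0,0.037],"rot":[0,0,0]},
    {"slide":[0,0,0.037],"rot":[0,0,0]},
  ],
)

```text
time: 12.48
tcp_pos: [0.5672, 0.0295, 0.0759]
orientation: [[0.988, 0.156, 0.0], [0.156, -0.988, -0.0], [0.0, 0.0, -1.0]]
wrist_force: [0.8, -0.2, -1.4]
finger_gap: 0.0195
finger_force: 40.0
```

Call:
step_arm(
  targets=[
    {"slide":[0,0,0.002],"rot":[0,0,0]},
    {"slide":[0,0,0.002],"rot":[0,0,0]},
  ],
)

```text
time: 12.72
tcp_pos: [0.5673, 0.0295, 0.075]
orientation: [[0.988, 0.156, 0.001], [0.156, -0.988, 0.0], [0.001, 0.0, -1.0]]
wrist_force: [-2.6, -0.3, 6.1]
finger_gap: 0.0196
finger_force: 40.0
```

Call:
step_arm(
  targets=[
    {"slide":[0,0,0],"rot":[0,0,0]},
    {"slide":[0,0,0],"rot":[0,0,0]},
    {"slide":[0,0,0],"rot":[0,0,0]},
    {"slide":[0,0,0],"rot":[0,0,0]},
    {"slide":[0,0,0],"rot":[0,0,0]},
    {"slide":[0,0,0],"rot":[0,0,0]},
  ],
  fingers=-0.4,
)

```text
time: 13.48
tcp_pos: [0.5671, 0.0295, 0.0742]
orientation: [[0.988, 0.156, -0.0], [0.156, -0.988, 0.0], [-0.0, -0.0, -1.0]]
wrist_force: [0.4, 0.6, -0.4]
finger_gap: 0.0658
finger_force: 0.0
```

Call:
step_arm(
  targets=[
    {"slide":[0,0,-0.03],"rot":[0,0,0]},
    {"slide":[0,0,-0.08],"rot":[0,0,0]},
    {"slide":[0,0,-0.14],"rot":[0,0,0]},
    {"slide":[-0.05,0,-0.2],"rot":[0,0,0]},
    {"slide":[-0.1,0,-0.2],"rot":[0,0,0]},
    {"slide":[-0.1,0,-0.2],"rot":[0,0,0]},
  ],
)

```text
time: 14.22
tcp_pos: [0.4918, 0.0176, 0.2251]
orientation: [[0.988, 0.156, 0.001], [0.156, -0.988, -0.0], [0.001, 0.0, -1.0]]
wrist_force: [0.4, 0.5, 0.3]
finger_gap: 0.0658
finger_force: 0.0
```

Run:
```python
from h import *
w=save('scene','s5');a=save('top','top5')
cv2.imwrite('pics/fin.png',np.hstack([cv2.resize(w['image'][130:290,200:400,::-1],(400,320)),cv2.resize(a['image'][130:290,200:460,::-1],(400,320))]))
hsv=cv2.cvtColor(a['image'],cv2.COLOR_RGB2HSV);p=cv2.inRange(hsv,(15,30,120),(35,150,255));p[:, :190]=0;p[:,310:]=0
c=max(cv2.findContours(p,0,2)[0],key=cv2.contourArea)
print(cv2.minAreaRect(np.array([ray(a,*q[0],.07)[:2] for q in c],np.float32)),env.observe()['tcp_pos'],env.observe()['time'])
```

```text
((0.2392868548631668, 0.09604433178901672), (0.27608856558799744, 0.13713781535625458), 0.6698009967803955) [0.49330159 0.01779583 0.22442061] 14.325
```

View pics/fin.png

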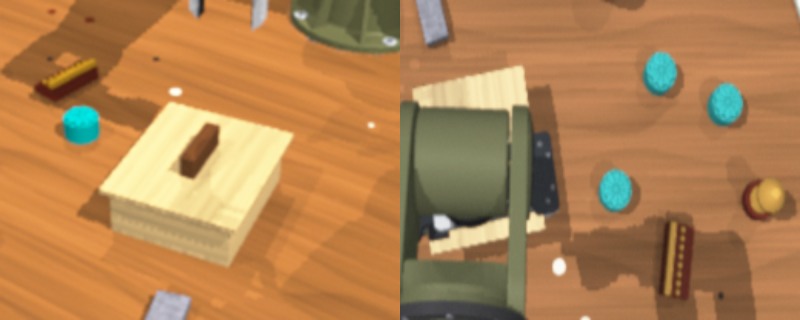

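The left panel shows the lid closed flat and square on the box, with no gap at the rim and the gripper clear. The right panel shows the finial still standing in its place. The force and height at contact (TCP at 0.075 m) agree with the closed position.

```bash
python3 -c "
from plant import env
print(env.hand_in())"
```

```text
the job is handed in; nothing more can be done
None
```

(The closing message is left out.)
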